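# Run the jar tumbler at speed and stop it at the clip

## Task

Take the black crank knob of the jar tumbler and turn it counter-clockwise (seen from above) until the platter with the brown jar itself turns at about 15 turns a minute; keep the platter between 12 and 18 turns a minute for at least 6 seconds without a break, then bring it to rest with the yellow mark beside the jar lid at the green clip, and let go. Drive it by the crank alone (do not touch the platter, the jar or the brass drag weight), never let the platter exceed 22 turns a minute or run backwards, and leave the other things on the shelf where they are.

Things in the scene. Friction and masses are not known exactly. Their poses are not given: they have to be found in the camera images.
- tumbler: The jar tumbler's fixed base: a blue disc, 344 mm across, 30 mm thick, under a horizontal platter on a vertical axle with a crank above. Origin: centre of its underside, on the axle's axis, at shelf height. Its x axis points to the green clip, z up. On its -x side a dark steel guide (62 x 62 mm, up to 110 mm above the shelf) keeps the drag weight near the platter's rim.
- hub (a point): Point on the axle's axis at the height of the platter's top face, 70 mm above the shelf.
- wheel (a joint): Angle of the platter about the axle, rad, unlimited, growing counter-clockwise from above; 0 (and every whole turn, 2 pi) is the yellow mark exactly at the green clip. 15 turns a minute is 1.571 rad/s. Platter with jar and counterweight: nominally 6 kg, 0.06 kg m2 about the axle, both 0.8 to 1.3 times that. The bearing adds little drag: 0.01 N m and 0.004 N m s/rad.
- crank (a joint): Angle of the crank relative to the platter, rad, unlimited, growing counter-clockwise; 0 is the arm over the jar. Crank and platter are coaxial, joined only by a slipping viscous coupling: torque on the platter = 0.12 N m s/rad x speed of crank relative to platter. So the platter lags the crank that drives it by about 0.5 to 2.1 rad/s, time constant about 0.5 s; a crank held still brakes it.
- knob_grip (a point): Grip point of the black crank knob, on its axis, 195 mm above the shelf. The knob is an upright cylinder, 30 mm across, from 160 to 215 mm above the shelf, and spins freely on its pin, so a gripper can hold it without turning. The pin stands 80 mm from the axle's axis on a red crank arm (143 to 159 mm above the shelf, 26 mm wide).
- jar_mark (a point): The yellow mark on the platter's top face beside the jar lid, 145 mm from the axle's axis, 70 mm above the shelf; near the outer end of a yellow strip, 36 x 14 mm, that lies radially and ends 148 mm from the axis.
- clip_mark (a point): The point where the yellow mark must stop: below the tongue of the green clip, 145 mm from the axle's axis, 70 mm above the shelf. The clip is fixed to the base, 36 mm wide, its tongue 80 mm above the shelf.
- platter: The platter, an aluminium disc 300 mm across, 25 mm thick, top 70 mm above the shelf. On it lies radially the brown jar (56 mm across, 83 mm long, white lid outward, highest point 135 mm above the shelf); across from it a dark steel counterweight. Origin on the axle's axis at the underside, 45 mm above the shelf; x axis points to the jar and the yellow mark.
- drag_weight: Felt-soled hollow brass block, 29 x 42 x 45 mm with a 10 mm stud, loose in the guide, resting on the platter near its rim, 130 mm from the axle: its dry friction slows the platter. Its mass (70 to 280 g) and friction differ each time, so the drag is anything from about 0.05 to 0.25 N m. Origin: centre of its underside.
- spray_bottle: White plastic spray bottle, 72 mm across, 205 mm high, standing. Origin: centre of its underside.
- trowel: Aluminium trowel with a dark wooden handle, 290 mm long, lying. Origin: at shelf height where blade and neck meet.
- dibber1: Wooden dibber with a steel point, standing on its handle end, 38 mm across, 200 mm high. Origin: centre of its underside.
- dibber2: Second dibber, the same shape in lighter wood. Origin: centre of its underside.
- clay_pot: Terracotta flowerpot, 90 mm across the rim, 85 mm high, standing open side up. Origin: centre of its underside.

How it is judged:
On the way, in this order (a step that is already met when the one before it is completed fails the run):
1. the platter turns counter-clockwise at 12 to 18 turns a minute (1.257 to 1.885 rad/s) for 6 s without a break (velocity of joint wheel between 1.257 and 1.885 rad/s), for 6 s.
2. the platter rests with the yellow mark within 22 mm of the clip's mark (horizontal distance between jar_mark and clip_mark below 0.022 m and velocity of joint wheel between -0.05 and 0.05 rad/s), for 0.3 s.
At the end, for the whole second after the job is handed in: The platter is at rest with its yellow mark within 22 mm (about 0.15 rad) of the clip's mark, and the crank is released (all of step 2); the robot touches nothing.
It fails at once if the platter exceeds 22 turns a minute (2.304 rad/s) (velocity of joint wheel above 2.304 rad/s).
It fails at once if the platter runs backwards faster than 0.2 rad/s (velocity of joint wheel below -0.2 rad/s).
It fails at once if the robot touches the platter, the jar or the drag weight (contact force between any of the arm, the fingers and platter above 1 N or contact force between any of the arm, the fingers and drag_weight above 1 N).
It fails at once if the drag weight leaves its guide (distance between drag_weight and tumbler above 0.18 m).
It fails at once if another thing on the shelf is moved more than 30 mm (distance of any of spray_bottle, trowel, dibber1, dibber2, clay_pot from where it was at the start of the episode above 0.03 m).
It also fails if it takes over 54 s, if anything falls off the work surface, if the arm or the gripper's body presses on something with over 40 N, if the wrist force passes 120 N, or if a joint passes its speed limit or range.

## Robot

A 6-joint arm with a two-finger parallel gripper is mounted at the origin on the work surface. World frame = base frame: x ahead of the robot, y to its left, z up, the work surface at z = 0. Lengths are in m, angles in rad, forces in N, time in s.
With the tool pointing down it reaches from about 0.375 to 0.975 m from the base axis. Payload 3.8 kg.
Tool frame: the origin (TCP) lies at the centre of the arm's flange, where the gripper is bolted on; the fingertips stand 173 mm ahead of it and the grasp point (between the pads) lies 155 mm ahead of it (bot.tip_reach is the distance from the TCP to the fingertips, in m); z points along the fingers, y is the line along which they close (so a half turn about z gives the same grasp; the last joint's range is limited). The gripper opens to 85 mm and grips with 20 to 120 N. Pads are 22 mm wide; open, the fingers measure 114 mm over their backs; the gripper's body (76 mm by 85 mm) begins 54 mm behind the grasp point. The pads swing forward as they close: fully open they stand 13 mm farther back than shut.
Start: joints at [1.1, 0.264, 1.604, -0, 1.274, -0.037], TCP at [0.284, 0.612, 0.405] pointing down, gripper open.
Joint ranges: [-2.63, 2.63], [-0.94, 2.18], [0.31, 2.57], [-1.31, 4.45], [0, 2.66], [-2.55, 2.55]. Speed limits (rad/s): [2.57, 2.57, 3.14, 3.14, 3.14, 3.14].

## Interface

Orientations are given as a rotation vector (axis times angle).
In Python, from workcell import bot gives the robot as it stands.
- The arm moves only by the tool drive_tool, never from a script. Its arguments are lists of equal length, an entry for each row: "claw": the finger opening in mm, from 0 to 85.4; "slide": the shift along the world's x, y, z each as a share of 0.5 m, from -1 to 1, a list of three; "yaw": the turn about the world's z as a share of 180 degrees, from -1 to 1. A call has 1 to 8 rows; each row is the pose to reach, as a shift and turn from the pose commanded when the call began, turning the shorter way round; what a row does not reach only later rows make up. A row lasts 1/12 s, in which the tool goes at most 41.7 mm and 7.16 degrees, less where a joint would pass 70% of its speed; a pose out of reach is approached as far as the arm can. A call with a number of a shift or a turn outside -1 to 1 is refused whole. A call with a gripper value outside its range is refused whole. The fingers move at their own pace and stop on an object; "newtons" is the grip in N (left out, the last holds). Time passes only in rows, so rows that repeat a pose let the fingers close. It gives the time, the measured TCP pose, the force, the opening and the grip force at its end, in the units of the state.
- bot.read_state(): the state, without advancing time (a new reading comes with each control period).
- bot.read_camera(name): name is "scene" or "side" or "wrist"; returns a dict with "color" (420x560x3 uint8, red, green, blue), "depth" (420x560 float32, m along the optical axis (not along the pixel's ray), 0 where there is no reading), "mtx" (3x3 intrinsics, pixels), "eye" and "rotation" of the camera in the world. Camera axes: x right, y up, looking along -z (the intrinsics and any distortion apply to the point x, -y, -z); pixel columns grow to the right and rows downward; lengths in m; the calibration is good to about 2 mm. The wrist camera is an equidistant fisheye: a pixel r from the principal point sees the ray r / f radians off the axis. A picture is of the moment at which its call begins.
- bot.finish_job(): hands the job in; it is judged then, once.
The state is a dict: "time": time; "q": joint angles; "joint_vel": joint speeds; "joint_torque": joint torques, N m; "tool_pos": TCP position; "tcp_rot": TCP orientation; "wrist_force": force on the tool from outside, world axes, zero at the start; "torque": the same for the moment, N m; "width": opening from 0.0 (shut) to 1.0 (fully open); "grip_force": force on a finger pad.
Only numpy, scipy, OpenCV 4.12 (cv2) and the standard library are available. Lean on these libraries where they do the work, as an engineer would, in place of code of your own. Each camera call takes 0.05 s, during which the arm holds its last target. There are 200 camera calls.

## Working session

There is one attempt and no reset: what is moved stays moved. The work goes in short steps, Python scripts to look and compute and a tool call to move; the robot and the scene stay as the last step left them, time stands still between calls to the robot, and variables do not carry over. Pictures are saved under pics/ and viewed, at most 10 in all, crops included, and the job is handed in when it is done.

Besides the shell and the picture viewer there is one more tool, called after "Call:" as name(argument=value, ...), one argument or row to a line, values as JSON. drive_tool: Moves the arm, as the interface text tells. Shift numbers are shares of 0.5 m and turn numbers shares of 180 degrees, none past 1 either way. Its arguments: {"type":"object","properties":{"claw":{"type":"array","items":{"type":"number"}},"slide":{"type":"array","items":{"type":"array","items":{"type":"number"}}},"yaw":{"type":"array","items":{"type":"number"}},"newtons":{"type":"number"}},"required":["claw","slide","yaw"]}

```bash
mkdir -p pics; ls; python3 - <<'E'
from workcell import bot
import cv2,numpy as np
s=bot.read_state();print(s['time'],s['tool_pos'],s['tcp_rot'],s['width'])
ims=[]
for n in("scene","side"):
    c=bot.read_camera(n);np.savez(f"pics/{n}0.npz",**c);ims.append(c['color'][:,:,::-1]);print(n,c['eye'],c['mtx'].tolist())
cv2.imwrite("pics/a.png",ims[0]);cv2.imwrite("pics/b.png",ims[1])
print(bot.read_state()['time'])
E
```

```text
pics
0.0 [0.28355924 0.61217802 0.40334104] [-0.67593492 -3.06742551  0.00339049] 0.9987875667293002
scene [ 1.08708974 -0.42699598  1.14898389] [[410.59995306642713, 0.0, 269.0269600896107], [0.0, 410.59995306642713, 209.47840255913943], [0.0, 0.0, 1.0]]
side [-0.040414   -0.54052184  1.09315574] [[450.0880906189627, 0.0, 277.3810241725834], [0.0, 450.0880906189627, 204.58156388908102], [0.0, 0.0, 1.0]]
0.1
```

View pics/a.png

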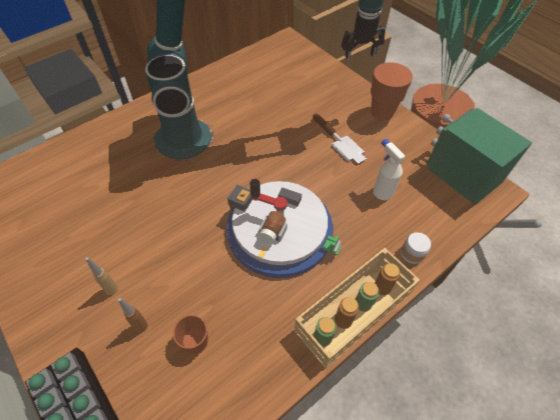

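View pics/b.png

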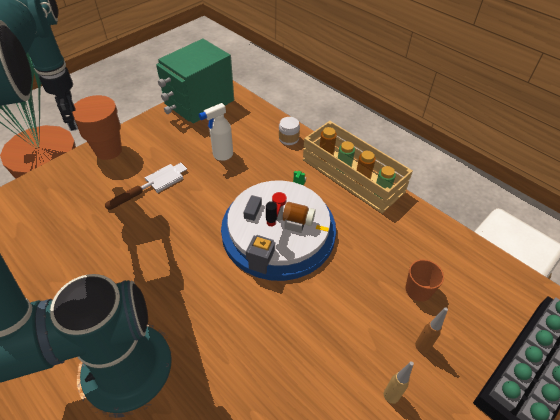

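The scene view shows the knob at (255,187), the axle cap at (280,203), the yellow strip at (263,253), the clip at (332,244) and the guide at (240,197). The side view shows the knob at (271,213), the strip at (323,229) and the clip at (299,178).

```bash
cat > h.py <<'E'
import numpy as np,cv2
from scipy.optimize import least_squares
def cast(c,uv,z):
    uv=np.atleast_2d(np.asarray(uv,float));K=c['mtx']
    d=np.c_[(uv[:,0]-K[0,2])/K[0,0],-(uv[:,1]-K[1,2])/K[1,1],-np.ones(len(uv))]@np.asarray(c['rotation']).T
    e=np.asarray(c['eye']);return e+d*((z-e[2])/d[:,2])[:,None]
def mask(c,lo,hi):
    return cv2.inRange(cv2.cvtColor(c['color'],cv2.COLOR_RGB2HSV),np.array(lo),np.array(hi))
def pts(m): 
    v,u=np.nonzero(m);return np.c_[u,v]
def near(p,ctr,r): return p[np.hypot(*(p[:,:2]-ctr).T)<r]
YEL=((22,120,120),(35,255,255));GRN=((45,120,60),(75,255,255));BLK=((0,0,0),(180,255,45));BLU=((105,120,40),(125,255,255));RED=((170,150,60),(180,255,255))
def cloud(c):
    H,W=c['depth'].shape;K=c['mtx'];u,v=np.meshgrid(range(W),range(H));d=c['depth']
    P=np.stack([(u-K[0,2])/K[0,0]*d,-(v-K[1,2])/K[1,1]*d,-d],-1)
    return P@np.asarray(c['rotation']).T+c['eye']
E
python3 - <<'E'
from h import *
for n,g in(("scene",(280,225)),("side",(279,225))):
    c=dict(np.load(f"pics/{n}0.npz"));P=cloud(c);P[c['depth']==0]=9
    ctr=cast(c,[g],.07)[0,:2]
    near2=np.hypot(P[...,0]-ctr[0],P[...,1]-ctr[1])<.25
    # platter: top-plane points, outer contour
    m=(near2&(abs(P[...,2]-.07)<.008)).astype(np.uint8)
    cs=max(cv2.findContours(m,0,1)[0],key=cv2.contourArea)
    hull=cv2.convexHull(cs)[:,0]
    X=cast(c,hull,.07)
    f=least_squares(lambda p:np.hypot(X[:,0]-p[0],X[:,1]-p[1])-p[2],[*ctr,.15],loss='soft_l1',f_scale=.002)
    print(n,'platter',f.x, 'n',len(X))
    for nm,col,z in(("yel",YEL,.07),("grn",GRN,.08),("red",RED,.159)):
        p=pts((mask(c,*col)>0)&near2);Q=cast(c,p,z)
        print(nm,len(p),p.mean(0) if len(p) else 0,Q[:,:2].mean(0) if len(p) else 0,Q[:,:2].min(0),Q[:,:2].max(0)) if len(p) else print(nm,0)
    k=pts((c['color'].max(2)<50)&near2&(P[...,2]>.165));q=P[k[:,1],k[:,0]];print('knob',len(k),k.mean(0),q.mean(0),q.min(0),q.max(0))
    t=q[q[:,2]>.21];print('top',len(t),t.mean(0) if len(t) else 0)
    o=np.argwhere(near2&(P[...,2]>.1)&(P[...,2]<.3));
    hi=P[o[:,0],o[:,1]];print('max z',hi[:,2].max())
    if n=="scene":
        for nm,uv in(("spray",(388,165)),("trowel",(348,150)),("box",(340,300)),("pot",(190,333))):
            print(nm,P[uv[1],uv[0]])
E
```

```text
Traceback (most recent call last):
  File "h.py", line 16, in cloud
    return P@np.asarray(c['rotation']).T+c['eye']
           ~~~~~~~~~~~~~~~~~~~~~~~~~~~~~^~~~~~~~~
ValueError: operands could not be broadcast together with shapes (420,560) (3,)
```

```bash
python3 - <<'E'
import numpy as np
for n in("scene","side"):
    c=np.load(f"pics/{n}0.npz");print(c['rotation'])
E
sed -i "s/np.asarray(c\['rotation'\])/rot(c)/; 1a from scipy.spatial.transform import Rotation\ndef rot(c): return Rotation.from_rotvec(c['rotation']).as_matrix()" h.py
# from_rotvec per the stated convention
cat > m.py <<'E'
from h import *
for n,g in(("scene",(280,225)),("side",(279,225))):
    c=dict(np.load(f"pics/{n}0.npz"));P=cloud(c);P[c['depth']==0]=9
    ctr=cast(c,[g],.07)[0,:2]
    near2=np.hypot(P[...,0]-ctr[0],P[...,1]-ctr[1])<.25
    m=(near2&(abs(P[...,2]-.07)<.008)).astype(np.uint8)
    cs=max(cv2.findContours(m,0,1)[0],key=cv2.contourArea)
    hull=cv2.convexHull(cs)[:,0]
    X=cast(c,hull,.07)
    f=least_squares(lambda p:np.hypot(X[:,0]-p[0],X[:,1]-p[1])-p[2],[*ctr,.15],loss='soft_l1',f_scale=.002)
    print(n,'platter',f.x,'n',len(X))
    for nm,col,z in(("yel",YEL,.07),("grn",GRN,.08),("red",RED,.159)):
        p=pts((mask(c,*col)>0)&near2)
        if len(p)==0: print(nm,0);continue
        Q=cast(c,p,z);print(nm,len(p),p.mean(0),Q[:,:2].mean(0),Q[:,:2].min(0),Q[:,:2].max(0))
    k=pts((c['color'].max(2)<50)&near2&(P[...,2]>.165));q=P[k[:,1],k[:,0]];print('knob',len(k),k.mean(0),q.mean(0),q.min(0),q.max(0))
    t=q[q[:,2]>.21];print('top',len(t),t.mean(0) if len(t) else 0)
    if n=="scene":
        for nm,uv in(("spray",(388,165)),("trowel",(348,150)),("box",(340,300)),("pot",(190,333))):
            print(nm,P[uv[1],uv[0]])
E
python3 m.py
```

```text
[0.55350267 0.27518927 0.8721896 ]
[ 0.66265962 -0.28792012 -0.75027677]
scene platter [0.5556975  0.02803014 0.15020902] n 34
yel 3 [261. 253.] [ 0.61388152 -0.09213204] [ 0.6130801  -0.09649731] [ 0.61468213 -0.08776232]
grn 0
red 0m.py:16: RuntimeWarning: Mean of empty slice.
  k=pts((c['color'].max(2)<50)&near2&(P[...,2]>.165));q=P[k[:,1],k[:,0]];print('knob',len(k),k.mean(0),q.mean(0),q.min(0),q.max(0))
  ret = um.true_divide(
Traceback (most recent call last):
  File "m.py", line 16, in <module>
    k=pts((c['color'].max(2)<50)&near2&(P[...,2]>.165));q=P[k[:,1],k[:,0]];print('knob',len(k),k.mean(0),q.mean(0),q.min(0),q.max(0))
                                                                                                                   ~~~~~^^^
ValueError: zero-size array to reduction operation minimum which has no identity
```

```bash
python3 - <<'E'
from h import *
for n,L in(("scene",dict(knob=(255,187),knobtop=(255,181),axle=(280,203),yel=(263,253),yel2=(262,255),clip=(332,244),clip2=(336,240),guide=(240,197),spray=(388,165),pot=(190,333),crate=(300,315),trow=(348,150))),
 ("side",dict(knob=(271,213),knobtop=(271,204),axle=(280,199),yel=(323,229),clip=(299,178),guide=(260,250)))):
    c=dict(np.load(f"pics/{n}0.npz"));P=cloud(c);hsv=cv2.cvtColor(c['color'],cv2.COLOR_RGB2HSV)
    for k,(u,v) in L.items(): print(n,k,c['color'][v,u],hsv[v,u],P[v,u].round(3))
E
```

```text
scene knob [56 44 38] [10 82 56] [ 0.495 -0.018  0.209]
scene knobtop [62 52 48] [ 9 58 62] [ 0.485 -0.01   0.221]
scene axle [186  72  67] [  1 163 186] [0.555 0.027 0.157]
scene yel [242 202 104] [ 21 145 242] [ 0.618 -0.088  0.072]
scene yel2 [241 201 105] [ 21 144 241] [ 0.621 -0.094  0.069]
scene clip [ 88 150  93] [ 62 105 150] [0.725 0.09  0.077]
scene clip2 [ 92 158  98] [ 63 107 158] [0.725 0.105 0.085]
scene guide [202 155  95] [ 17 135 202] [ 0.434 -0.035  0.11 ]
scene spray [136 128 119] [ 16  32 136] [0.652 0.388 0.153]
scene pot [103  65  45] [ 10 144 103] [ 0.661 -0.382  0.002]
scene crate [213 169 120] [ 16 111 213] [ 0.837 -0.134  0.1  ]
scene trow [227 221 220] [  4   8 227] [ 1.087 -0.427  1.149]
side knob [18 15 17] [160  43  18] [ 0.473 -0.021  0.201]
side knobtop [31 29 30] [165  16  31] [ 0.486 -0.009  0.216]
side axle [199  30  20] [  2 229 199] [0.548 0.019 0.162]
side yel [249 201   0] [ 24 255 249] [ 0.612 -0.092  0.072]
side clip [20 84 38] [ 68 194  84] [0.72  0.102 0.057]
side guide [97 94 99] [138  13  99] [ 0.417 -0.037  0.108]
```

```bash
sed -i "s/^YEL=.*/YEL=((19,120,130),(32,255,255));GRN=((50,80,50),(80,255,255));RED=((0,130,90),(5,255,255))/" h.py
cat > m.py <<'E'
from h import *
C0=np.array([.5557,.0280])
for n in("scene","side"):
    c=dict(np.load(f"pics/{n}0.npz"));P=cloud(c);P[c['depth']==0]=9
    R=np.hypot(P[...,0]-C0[0],P[...,1]-C0[1])
    m=((R<.25)&(abs(P[...,2]-.07)<.008)&(R<.16)).astype(np.uint8)
    hull=cv2.convexHull(max(cv2.findContours(m,0,1)[0],key=cv2.contourArea))[:,0]
    X=cast(c,hull,.07)
    f=least_squares(lambda p:np.hypot(X[:,0]-p[0],X[:,1]-p[1])-p[2],[*C0,.15],loss='soft_l1',f_scale=.002)
    print(n,'platter',f.x)
    for nm,col,z,s in(("yel",YEL,.07,(R>.09)&(R<.155)&(P[...,2]<.085)),("grn",GRN,.08,(R>.13)&(R<.22)&(P[...,2]>.07)),("red",RED,.159,(R<.1)&(P[...,2]>.145))):
        p=pts((mask(c,*col)>0)&s)
        Q=cast(c,p,z)[:,:2]-f.x[:2];print(nm,len(p),p.mean(0),Q.mean(0)+C0,np.degrees(np.arctan2(*Q.mean(0)[::-1])),np.hypot(*Q.mean(0)))
    s=(c['color'].max(2)<75)&(R<.12)&(P[...,2]>.17)&(P[...,2]<.23)
    q=P[s]
    for t in(q[q[:,2]>.208],q): print('knob',len(t),t.mean(0),t.min(0),t.max(0))
    Q=cast(c,pts(s),.215);  # top ellipse bounds
    s=(R>.09)&(R<.18)&(P[...,2]>.1)&(P[...,2]<.14)&(P[...,0]<.5);t=P[s];print('guide',t.mean(0),t.min(0),t.max(0))
E
python3 m.py
```

```text
scene platter [0.5556975  0.02803014 0.15020902]
yel 28 [261.67857143 252.89285714] [ 0.61484347 -0.09035275] -63.44769222960552 0.13230768359233955
grn 58 [332.75862069 239.70689655] [0.71660462 0.1004771 ] 24.248477058567968 0.17647443650797473
red 211 [273.68246445 200.48815166] [0.53735097 0.01687961] -148.78213167243115 0.021455772572228225
knob 60 [ 0.4869996  -0.01374207  0.21418523] [ 0.47332057 -0.02512329  0.20852125] [4.99205709e-01 2.33588803e-04 2.21257925e-01]
knob 120 [ 0.49013108 -0.01620619  0.20129538] [ 0.47332057 -0.02577906  0.17041747] [4.99530478e-01 2.33588803e-04 2.21257925e-01]
guide [ 0.43212101 -0.02753727  0.11073259] [ 0.38950309 -0.06792037  0.10006755] [0.49942186 0.10649574 0.12875956]
side platter [0.5509341  0.02636688 0.15064117]
yel 53 [322.05660377 227.77358491] [ 0.618955  -0.0849324] -60.74621095070777 0.1294408053845709
grn 62 [298.41935484 174.11290323] [0.71953342 0.10260001] 24.481701140314737 0.1800181974895361
red 193 [277.97927461 202.21761658] [0.54285798 0.01880483] -144.39650292620425 0.015794574728429517
knob 88 [ 0.48044258 -0.01395825  0.21485826] [ 0.46657285 -0.02711053  0.20866966] [4.95440051e-01 1.26100972e-04 2.20942623e-01]
knob 189 [ 0.47753703 -0.01689815  0.20115078] [ 0.46657285 -0.02711053  0.17005293] [4.95440051e-01 1.26100972e-04 2.20942623e-01]
guide [ 0.42436315 -0.02844154  0.11122208] [ 0.38474545 -0.07060562  0.10000627] [0.49733734 0.10555822 0.12770357]
```

```bash
python3 - <<'E'
import numpy as np,cv2
o=[]
for n,u,v in(("scene",230,165),("side",230,165)):
    im=np.load(f"pics/{n}0.npz")['color'][v:v+100,u:u+130,::-1];o.append(cv2.resize(im,None,fx=5.7,fy=3 if 0 else 2.9,interpolation=2))
cv2.imwrite("pics/c.png",np.vstack(o))
E
```

```text
(no output)
```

View pics/c.png

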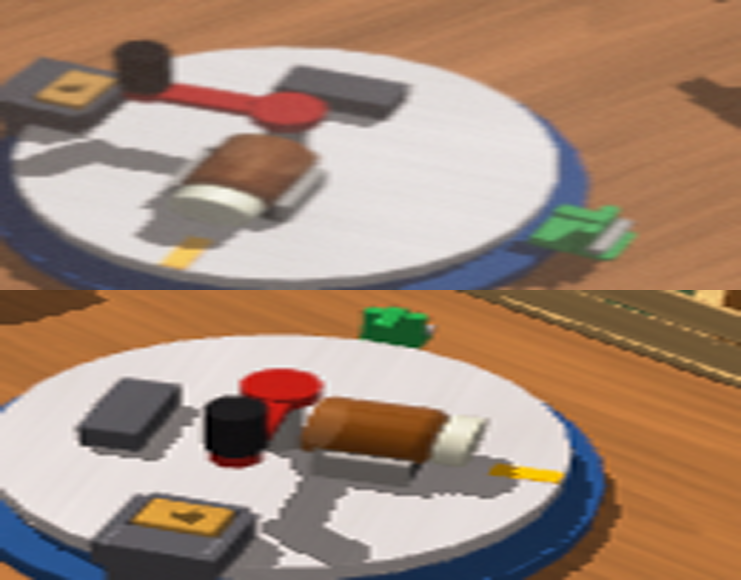

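The crop confirms the knob, the red arm, the jar with its yellow strip, and the clip. The two views put the axle at about (0.553, 0.027) and the knob at about (0.484, -0.013).

Call:
drive_tool(
  claw=[85,85,85,85,85,85,85,85],
  slide=[
    [0.2,-0.624,0],
    [0.2,-0.624,0],
    [0.2,-0.624,0],
    [0.2,-0.624,0],
    [0.2,-0.624,0],
    [0.2,-0.624,0],
    [0.2,-0.624,0],
    [0.2,-0.624,0],
  ],
  yaw=[0,0,0,0,0,0,0,0],
  newtons=60,
)

```text
time: 0.77
tool_pos: [0.3836, 0.298, 0.4042]
tcp_rot: [-0.676, -3.068, 0.002]
wrist_force: [1.2, -0.1, -0.6]
width: 0.994
grip_force: 0.0
```

Call:
drive_tool(
  claw=[85,85,85,85,85,85,85,85],
  slide=[
    [0.2,-0.626,0],
    [0.2,-0.626,0],
    [0.2,-0.626,0],
    [0.2,-0.626,0],
    [0.2,-0.626,0],
    [0.2,-0.626,0],
    [0.2,-0.626,0],
    [0.2,-0.626,0],
  ],
  yaw=[0,0,0,0,0,0,0,0],
)

```text
time: 1.43
tool_pos: [0.4837, -0.015, 0.4045]
tcp_rot: [0.677, 3.068, -0.0]
wrist_force: [0.4, 0.5, 0.0]
width: 0.992
grip_force: 0.0
```

```bash
python3 - <<'E'
from workcell import bot
import cv2,numpy as np
s=bot.read_state();print(s['time'],s['tool_pos'],s['tcp_rot'],s['width'],s['q'],s['wrist_force'])
c=bot.read_camera("wrist");np.savez("pics/w.npz",**c);cv2.imwrite("pics/w.png",c['color'][:,:,::-1]);print(c['eye'],c['rotation'],c['mtx'])
E
```

```text
1.4333 [ 0.48366605 -0.01497959  0.40449145] [ 6.77214539e-01  3.06764093e+00 -4.07064007e-04] 0.9918984715942468 [-8.23439193e-02 -1.03326440e-01  1.99941843e+00 -2.83754704e-04
  1.24544662e+00 -1.21849802e+00] [0.3737464  0.48399117 0.02849181]
[0.40804384 0.02101962 0.37309853] [-0.28891698 -0.18475906  1.12600771] [[325.1922621    0.         276.40593189]
 [  0.         325.1922621  212.88856415]
 [  0.           0.           1.        ]]
```

View pics/w.png

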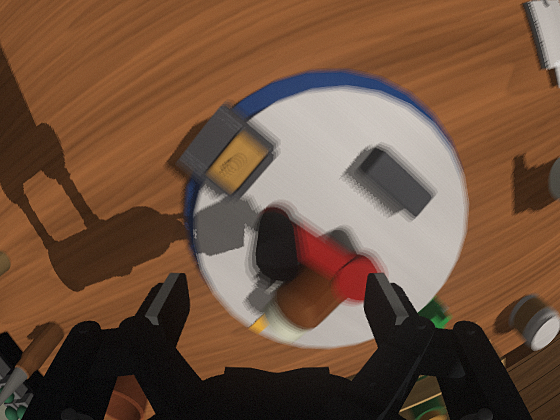

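The wrist view shows the knob between the fingers: its top is near (277,257), its base near (273,222), and the red arm runs to the hub at (357,277).

```bash
python3 - <<'E'
from h import *
c=dict(np.load("pics/w.npz"));K=c['mtx'];R=rot(c)
def fc(u,v,z):
    x,y=u-K[0,2],v-K[1,2];r=np.hypot(x,y);t=r/K[0,0]
    d=R@np.array([np.sin(t)*x/r,-np.sin(t)*y/r,-np.cos(t)]);return c['eye']+d*(z-c['eye'][2])/d[2]
D=c['depth']
for n,u,v,z in(("top",277,257,.215),("base",274,225,.16),("hub",357,277,.159),("yel",258,325,.07)):print(n,fc(u,v,z),D[v,u])
# platter edge: right/top/left rim points
E=np.array([fc(u,v,.07)[:2] for u,v in((467,210),(450,150),(345,88),(250,118),(192,235),(230,310),(320,348))])
f=least_squares(lambda p:np.hypot(E[:,0]-p[0],E[:,1]-p[1])-.15,[.553,.027]);print(f.x,f.fun)
E
```

```text
top [ 0.47935247 -0.0116607   0.215     ] 0.17562412
base [ 0.48059601 -0.01443607  0.16      ] 0.18477646
hub [0.54705264 0.02518574 0.159     ] 0.24263833
yel [ 0.61688356 -0.09944352  0.07      ] 0.3637265
[0.55275464 0.02524386] [ 0.0001988  -0.00107403 -0.00083804 -0.00089103  0.00179338 -0.00229462
 -0.00077605]
```

Call:
drive_tool(
  claw=[85,85,85,85,20,20,20,20],
  slide=[
    [-0.003,0.003,-0.03],
    [-0.003,0.003,-0.07],
    [-0.003,0.003,-0.108],
    [-0.003,0.003,-0.108],
    [-0.003,0.003,-0.108],
    [-0.003,0.003,-0.108],
    [-0.003,0.003,-0.108],
    [-0.003,0.003,-0.108],
  ],
  yaw=[0,0,0,0,0,0,0,0],
  newtons=60,
)

```text
time: 2.15
tool_pos: [0.4828, -0.0108, 0.3522]
tcp_rot: [0.675, 3.066, 0.001]
wrist_force: [0.2, 0.2, 0.2]
width: 0.446
grip_force: 0.0
```

Call:
drive_tool(
  claw=[20,20,20,20,20,20],
  slide=[
    [0,0,0],
    [0,0,0],
    [0,0,0],
    [0,0,0],
    [0,0,0],
    [0,0,0],
  ],
  yaw=[0,0,0,0,0,0],
)

```text
time: 2.65
tool_pos: [0.4827, -0.0111, 0.3522]
tcp_rot: [0.675, 3.066, 0.0]
wrist_force: [-0.7, -0.5, 5.4]
width: 0.338
grip_force: 58.9
```

```bash
cat > look.py <<'E'
from workcell import bot
from h import *
import sys,json,time
CLIP=24.4; CC={"scene":(.5557,.0280),"side":(.5509,.0264)}
s=bot.read_state();print('t',s['time'],'tcp',s['tool_pos'].round(4),'F',np.round(s['wrist_force'],1),'grip',s['grip_force'],s['width'])
for n in sys.argv[1:]:
    t=bot.read_state()['time'];c=bot.read_camera(n);P=cloud(c);P[c['depth']==0]=9;C=np.array(CC[n])
    R=np.hypot(P[...,0]-C[0],P[...,1]-C[1])
    p=pts((mask(c,*YEL)>0)&(R>.1)&(R<.155)&(P[...,2]<.085))
    J=(R<.12)&(P[...,2]>.09)&(P[...,2]<.142)&(cv2.inRange(cv2.cvtColor(c['color'],cv2.COLOR_RGB2HSV),np.array((6,110,30)),np.array((18,255,230)))>0)
    q=P[J][:,:2].mean(0)-C if J.sum()>20 else [0,0]
    y=cast(c,p,.07)[:,:2].mean(0)-C if len(p) else [0,0]
    a=lambda v:round((np.degrees(np.arctan2(v[1],v[0]))-CLIP)%360,1)
    print(n,'t',t,'yellow',len(p),a(y),'jar',J.sum(),a(q))
E
python3 look.py side scene
```

```text
t 2.65 tcp [ 0.4827 -0.0111  0.3522] F [-0.7 -0.5  5.4] grip 58.939881920814514 0.3378654564922368
side t 2.65 yellow 52 274.9 jar 419 256.9
scene t 2.7 yellow 29 272.0 jar 273 272.3
```

```bash
cat > plan.py <<'E'
# usage: plan.py deg-per-row list like 3,6,9,11.25*21 ; tracks the commanded xy (rounded) and phase in st.json
import json,sys,os,numpy as np
st=json.load(open('st.json'))
C=np.array(st['C']);r=.08
inc=[]
for w in sys.argv[1].split(','):
    a,*n=w.split('*');inc+=[float(a)]*int(n[0] if n else 1)
p=np.array(st['p']);th=st['th']
for i in range(0,len(inc),8):
    base=p.copy();rows=[]
    for d in inc[i:i+8]:
        th+=d;t=C+r*np.array([np.cos(np.radians(th)),np.sin(np.radians(th))])
        f=np.round((t-base)/.5,3);rows.append([float(f[0]),float(f[1]),0]);p=base+f*.5
    print(json.dumps(rows),round(th,1))
st.update(p=list(p),th=th);json.dump(st,open('st.json','w'))
E
echo '{"C":[0.5525,0.0275],"p":[0.4827,-0.0112],"th":209}' > st.json
python3 plan.py '2,4,7,9,11.25*20'
```

```text
[[0.002, -0.005, 0], [0.009, -0.014, 0], [0.021, -0.03, 0], [0.039, -0.047, 0], [0.065, -0.064, 0], [0.094, -0.076, 0], [0.125, -0.082, 0], [0.156, -0.082, 0]] 276.0
[[0.031, 0.007, 0], [0.06, 0.019, 0], [0.086, 0.036, 0], [0.108, 0.059, 0], [0.125, 0.085, 0], [0.137, 0.114, 0], [0.143, 0.145, 0], [0.143, 0.176, 0]] 366.0
[[-0.007, 0.031, 0], [-0.019, 0.06, 0], [-0.036, 0.086, 0], [-0.059, 0.108, 0], [-0.085, 0.125, 0], [-0.114, 0.137, 0], [-0.145, 0.143, 0], [-0.176, 0.143, 0]] 456.0
```

Call:
drive_tool(
  claw=[20,20,20,20,20,20,20,20],
  slide=[
    [0.002,-0.005,0],
    [0.009,-0.014,0],
    [0.021,-0.03,0],
    [0.039,-0.047,0],
    [0.065,-0.064,0],
    [0.094,-0.076,0],
    [0.125,-0.082,0],
    [0.156,-0.082,0],
  ],
  yaw=[0,0,0,0,0,0,0,0],
)

```text
time: 3.42
tool_pos: [0.5612, -0.052, 0.3522]
tcp_rot: [0.677, 3.066, 0.003]
wrist_force: [-2.1, 5.3, 6.9]
width: 0.336
grip_force: 59.3
```

Call:
drive_tool(
  claw=[20,20,20,20,20,20,20,20],
  slide=[
    [0.031,0.007,0],
    [0.06,0.019,0],
    [0.086,0.036,0],
    [0.108,0.059,0],
    [0.125,0.085,0],
    [0.137,0.114,0],
    [0.143,0.145,0],
    [0.143,0.176,0],
  ],
  yaw=[0,0,0,0,0,0,0,0],
)

```text
time: 4.08
tool_pos: [0.6324, 0.0365, 0.3522]
tcp_rot: [0.676, 3.067, -0.0]
wrist_force: [-4.8, -2.3, 7.1]
width: 0.338
grip_force: 59.4
```

```bash
python3 look.py side side
```

```text
t 4.0833 tcp [0.6324 0.0365 0.3522] F [-4.8 -2.3  7.1] grip 59.41391944885254 0.3375011039899786
side t 4.0833 yellow 0 335.6 jar 202 326.1
side t 4.1333 yellow 0 335.6 jar 186 336.9
```

Call:
drive_tool(
  claw=[20,20,20,20,20,20,20,20],
  slide=[
    [-0.007,0.031,0],
    [-0.019,0.06,0],
    [-0.036,0.086,0],
    [-0.059,0.108,0],
    [-0.085,0.125,0],
    [-0.114,0.137,0],
    [-0.145,0.143,0],
    [-0.176,0.143,0],
  ],
  yaw=[0,0,0,0,0,0,0,0],
)

```text
time: 4.85
tool_pos: [0.5437, 0.1079, 0.3522]
tcp_rot: [0.674, 3.065, -0.0]
wrist_force: [1.6, -5.8, 6.1]
width: 0.335
grip_force: 59.4
```

```bash
sed -i 's/^    print(n,/    np.savez(f"pics\/{n}_{t:.2f}.npz",**c)\n    print(n,/' look.py; python3 look.py scene side; python3 plan.py '11.25*24'
```

```text
t 4.85 tcp [0.5437 0.1079 0.3522] F [ 1.6 -5.8  6.1] grip 59.44080948829651 0.33470288803880704
scene t 4.85 yellow 17 67.1 jar 178 59.3
side t 4.9 yellow 24 69.5 jar 306 101.3
[[-0.031, -0.007, 0], [-0.06, -0.019, 0], [-0.086, -0.037, 0], [-0.108, -0.059, 0], [-0.125, -0.085, 0], [-0.137, -0.114, 0], [-0.143, -0.145, 0], [-0.143, -0.176, 0]] 546.0
[[0.007, -0.031, 0], [0.019, -0.06, 0], [0.037, -0.086, 0], [0.059, -0.108, 0], [0.085, -0.125, 0], [0.114, -0.137, 0], [0.145, -0.143, 0], [0.176, -0.143, 0]] 636.0
[[0.031, 0.007, 0], [0.06, 0.019, 0], [0.086, 0.036, 0], [0.108, 0.059, 0], [0.125, 0.085, 0], [0.137, 0.114, 0], [0.143, 0.145, 0], [0.143, 0.176, 0]] 726.0
```

Call:
drive_tool(
  claw=[20,20,20,20,20,20,20,20],
  slide=[
    [-0.031,-0.007,0],
    [-0.06,-0.019,0],
    [-0.086,-0.037,0],
    [-0.108,-0.059,0],
    [-0.125,-0.085,0],
    [-0.137,-0.114,0],
    [-0.143,-0.145,0],
    [-0.143,-0.176,0],
  ],
  yaw=[0,0,0,0,0,0,0,0],
)

```text
time: 5.62
tool_pos: [0.4724, 0.0192, 0.3522]
tcp_rot: [0.675, 3.064, 0.003]
wrist_force: [4.6, 0.3, 3.8]
width: 0.336
grip_force: 60.0
```

```bash
python3 look.py scene side
```

```text
t 5.6167 tcp [0.4724 0.0192 0.3522] F [4.6 0.3 3.8] grip 59.98497784137726 0.33621511535711684
scene t 5.6167 yellow 0 335.6 jar 88 143.6
side t 5.6667 yellow 48 141.0 jar 208 165.0
```

```bash
echo '{"C":[0.5525,0.0275],"p":[0.4727,0.0193],"th":546}' > st.json
python3 plan.py '10,9.5*15'
```

```text
[[0.006, -0.028, 0], [0.015, -0.052, 0], [0.029, -0.075, 0], [0.045, -0.096, 0], [0.066, -0.113, 0], [0.088, -0.127, 0], [0.113, -0.137, 0], [0.139, -0.142, 0]] 622.5
[[0.026, -0.002, 0], [0.052, 0.002, 0], [0.078, 0.009, 0], [0.102, 0.021, 0], [0.123, 0.036, 0], [0.142, 0.054, 0], [0.158, 0.076, 0], [0.169, 0.1, 0]] 698.5
```

Call:
drive_tool(
  claw=[20,20,20,20,20,20,20,20],
  slide=[
    [0.006,-0.028,0],
    [0.015,-0.052,0],
    [0.029,-0.075,0],
    [0.045,-0.096,0],
    [0.066,-0.113,0],
    [0.088,-0.127,0],
    [0.113,-0.137,0],
    [0.139,-0.142,0],
  ],
  yaw=[0,0,0,0,0,0,0,0],
)

```text
time: 6.38
tool_pos: [0.5427, -0.0517, 0.3522]
tcp_rot: [0.677, 3.065, 0.002]
wrist_force: [-0.5, 2.2, 7.8]
width: 0.341
grip_force: 60.2
```

```bash
python3 look.py side
```

```text
t 6.3833 tcp [ 0.5427 -0.0517  0.3522] F [-0.5  2.2  7.8] grip 60.18502056598663 0.3406205893631073
side t 6.3833 yellow 50 203.7 jar 383 200.0
```

Call:
drive_tool(
  claw=[20,20,20,20,20,20,20,20],
  slide=[
    [0.026,-0.002,0],
    [0.052,0.002,0],
    [0.078,0.009,0],
    [0.102,0.021,0],
    [0.123,0.036,0],
    [0.142,0.054,0],
    [0.158,0.076,0],
    [0.169,0.1,0],
  ],
  yaw=[0,0,0,0,0,0,0,0],
)

```text
time: 7.1
tool_pos: [0.6271, -0.0011, 0.3522]
tcp_rot: [0.676, 3.066, 0.001]
wrist_force: [-1.2, -0.6, 7.6]
width: 0.339
grip_force: 60.5
```

```bash
python3 look.py side; python3 plan.py '9.5*24'
```

```text
t 7.1 tcp [ 0.6271 -0.0011  0.3522] F [-1.2 -0.6  7.6] grip 60.51462650299072 0.3389917599982884
side t 7.1 yellow 51 264.9 jar 420 247.1
[[0.008, 0.025, 0], [0.011, 0.051, 0], [0.01, 0.078, 0], [0.005, 0.104, 0], [-0.005, 0.129, 0], [-0.018, 0.151, 0], [-0.035, 0.172, 0], [-0.055, 0.189, 0]] 774.5
[[-0.023, 0.013, 0], [-0.048, 0.023, 0], [-0.074, 0.028, 0], [-0.1, 0.029, 0], [-0.127, 0.026, 0], [-0.152, 0.018, 0], [-0.176, 0.007, 0], [-0.197, -0.009, 0]] 850.5
[[-0.019, -0.019, 0], [-0.034, -0.04, 0], [-0.046, -0.064, 0], [-0.053, -0.09, 0], [-0.056, -0.116, 0], [-0.055, -0.142, 0], [-0.049, -0.168, 0], [-0.04, -0.193, 0]] 926.5
```

Call:
drive_tool(
  claw=[20,20,20,20,20,20,20,20],
  slide=[
    [0.008,0.025,0],
    [0.011,0.051,0],
    [0.01,0.078,0],
    [0.005,0.104,0],
    [-0.005,0.129,0],
    [-0.018,0.151,0],
    [-0.035,0.172,0],
    [-0.055,0.189,0],
  ],
  yaw=[0,0,0,0,0,0,0,0],
)

```text
time: 7.82
tool_pos: [0.5988, 0.0935, 0.3522]
tcp_rot: [0.675, 3.066, -0.0]
wrist_force: [-1.2, -3.8, 8.2]
width: 0.335
grip_force: 60.4
```

Call:
drive_tool(
  claw=[20,20,20,20,20,20,20,20],
  slide=[
    [-0.023,0.013,0],
    [-0.048,0.023,0],
    [-0.074,0.028,0],
    [-0.1,0.029,0],
    [-0.127,0.026,0],
    [-0.152,0.018,0],
    [-0.176,0.007,0],
    [-0.197,-0.009,0],
  ],
  yaw=[0,0,0,0,0,0,0,0],
)

```text
time: 8.48
tool_pos: [0.5001, 0.0887, 0.3522]
tcp_rot: [0.674, 3.065, 0.002]
wrist_force: [1.7, -1.5, 6.4]
width: 0.333
grip_force: 60.3
```

```bash
python3 look.py side
```

```text
t 8.4833 tcp [0.5001 0.0887 0.3522] F [ 1.7 -1.5  6.4] grip 60.253137946128845 0.3326376311678158
side t 8.4833 yellow 0 335.6 jar 237 29.0
```

Call:
drive_tool(
  claw=[20,20,20,20,20,20,20,20],
  slide=[
    [-0.019,-0.019,0],
    [-0.034,-0.04,0],
    [-0.046,-0.064,0],
    [-0.053,-0.09,0],
    [-0.056,-0.116,0],
    [-0.055,-0.142,0],
    [-0.049,-0.168,0],
    [-0.04,-0.193,0],
  ],
  yaw=[0,0,0,0,0,0,0,0],
)

```text
time: 9.2
tool_pos: [0.4807, -0.0083, 0.3522]
tcp_rot: [0.676, 3.064, 0.003]
wrist_force: [3.8, 1.8, 5.1]
width: 0.331
grip_force: 60.2
```

```bash
python3 look.py side; python3 plan.py '9.5*24'
```

```text
t 9.2 tcp [ 0.4807 -0.0083  0.3522] F [3.8 1.8 5.1] grip 60.22894620895386 0.3313795589362637
side t 9.2 yellow 35 81.2 jar 206 106.2
[[0.014, -0.023, 0], [0.031, -0.043, 0], [0.052, -0.06, 0], [0.075, -0.073, 0], [0.099, -0.082, 0], [0.125, -0.088, 0], [0.152, -0.088, 0], [0.178, -0.085, 0]] 1002.5
[[0.026, 0.008, 0], [0.049, 0.02, 0], [0.071, 0.036, 0], [0.089, 0.055, 0], [0.104, 0.076, 0], [0.115, 0.1, 0], [0.123, 0.126, 0], [0.126, 0.152, 0]] 1078.5
[[-0.002, 0.027, 0], [-0.008, 0.053, 0], [-0.018, 0.077, 0], [-0.032, 0.1, 0], [-0.049, 0.119, 0], [-0.07, 0.136, 0], [-0.093, 0.149, 0], [-0.118, 0.159, 0]] 1154.5
```

Call:
drive_tool(
  claw=[20,20,20,20,20,20,20,20],
  slide=[
    [0.014,-0.023,0],
    [0.031,-0.043,0],
    [0.052,-0.06,0],
    [0.075,-0.073,0],
    [0.099,-0.082,0],
    [0.125,-0.088,0],
    [0.152,-0.088,0],
    [0.178,-0.085,0],
  ],
  yaw=[0,0,0,0,0,0,0,0],
)

```text
time: 9.92
tool_pos: [0.5701, -0.0504, 0.3521]
tcp_rot: [0.677, 3.066, 0.002]
wrist_force: [-1.0, 3.3, 8.7]
width: 0.336
grip_force: 60.5
```

Call:
drive_tool(
  claw=[20,20,20,20,20,20,20,20],
  slide=[
    [0.026,0.008,0],
    [0.049,0.02,0],
    [0.071,0.036,0],
    [0.089,0.055,0],
    [0.104,0.076,0],
    [0.115,0.1,0],
    [0.123,0.126,0],
    [0.126,0.152,0],
  ],
  yaw=[0,0,0,0,0,0,0,0],
)

```text
time: 10.58
tool_pos: [0.6327, 0.0262, 0.3522]
tcp_rot: [0.676, 3.067, 0.0]
wrist_force: [-2.8, -1.0, 9.5]
width: 0.33
grip_force: 60.4
```

```bash
python3 look.py side
```

```text
t 10.5833 tcp [0.6327 0.0262 0.3522] F [-2.8 -1.   9.5] grip 60.41705131530762 0.33047272718202664
side t 10.5833 yellow 52 201.2 jar 380 198.1
```

Call:
drive_tool(
  claw=[20,20,20,20,20,20,20,20],
  slide=[
    [-0.002,0.027,0],
    [-0.008,0.053,0],
    [-0.018,0.077,0],
    [-0.032,0.1,0],
    [-0.049,0.119,0],
    [-0.07,0.136,0],
    [-0.093,0.149,0],
    [-0.118,0.159,0],
  ],
  yaw=[0,0,0,0,0,0,0,0],
)

```text
time: 11.3
tool_pos: [0.5731, 0.1055, 0.3522]
tcp_rot: [0.675, 3.066, -0.0]
wrist_force: [-0.8, -4.1, 9.5]
width: 0.336
grip_force: 60.5
```

```bash
python3 look.py side; python3 plan.py '9.5*24'
```

```text
t 11.3 tcp [0.5731 0.1055 0.3522] F [-0.8 -4.1  9.5] grip 60.47203302383423 0.33614350230982143
side t 11.3 yellow 51 263.3 jar 430 244.4
[[-0.026, 0.005, 0], [-0.052, 0.005, 0], [-0.078, 0.001, 0], [-0.104, -0.007, 0], [-0.127, -0.019, 0], [-0.148, -0.035, 0], [-0.167, -0.054, 0], [-0.182, -0.076, 0]] 1230.5
[[-0.011, -0.024, 0], [-0.018, -0.049, 0], [-0.02, -0.076, 0], [-0.019, -0.102, 0], [-0.013, -0.128, 0], [-0.002, -0.152, 0], [0.012, -0.175, 0], [0.029, -0.195, 0]] 1306.5
[[0.021, -0.016, 0], [0.044, -0.029, 0], [0.069, -0.038, 0], [0.095, -0.043, 0], [0.122, -0.043, 0], [0.148, -0.039, 0], [0.173, -0.031, 0], [0.197, -0.019, 0]] 1382.5
```

Call:
drive_tool(
  claw=[20,20,20,20,20,20,20,20],
  slide=[
    [-0.026,0.005,0],
    [-0.052,0.005,0],
    [-0.078,0.001,0],
    [-0.104,-0.007,0],
    [-0.127,-0.019,0],
    [-0.148,-0.035,0],
    [-0.167,-0.054,0],
    [-0.182,-0.076,0],
  ],
  yaw=[0,0,0,0,0,0,0,0],
)

```text
time: 12.02
tool_pos: [0.4822, 0.067, 0.3522]
tcp_rot: [0.674, 3.065, 0.002]
wrist_force: [3.2, -1.8, 6.1]
width: 0.336
grip_force: 60.4
```

Call:
drive_tool(
  claw=[20,20,20,20,20,20,20,20],
  slide=[
    [-0.011,-0.024,0],
    [-0.018,-0.049,0],
    [-0.02,-0.076,0],
    [-0.019,-0.102,0],
    [-0.013,-0.128,0],
    [-0.002,-0.152,0],
    [0.012,-0.175,0],
    [0.029,-0.195,0],
  ],
  yaw=[0,0,0,0,0,0,0,0],
)

```text
time: 12.68
tool_pos: [0.4974, -0.0307, 0.3522]
tcp_rot: [0.676, 3.065, 0.003]
wrist_force: [3.6, 4.5, 6.2]
width: 0.335
grip_force: 60.2
```

Call:
drive_tool(
  claw=[20,20,20,20,20,20,20,20],
  slide=[
    [0.021,-0.016,0],
    [0.044,-0.029,0],
    [0.069,-0.038,0],
    [0.095,-0.043,0],
    [0.122,-0.043,0],
    [0.148,-0.039,0],
    [0.173,-0.031,0],
    [0.197,-0.019,0],
  ],
  yaw=[0,0,0,0,0,0,0,0],
)

```text
time: 13.35
tool_pos: [0.596, -0.0396, 0.3521]
tcp_rot: [0.677, 3.067, 0.002]
wrist_force: [-2.4, 3.2, 9.5]
width: 0.335
grip_force: 60.5
```

```bash
python3 plan.py '9.5*56'; python3 -c "
from workcell import bot;print(bot.read_state()['time'])"
```

```text
[[0.021, 0.016, 0], [0.039, 0.036, 0], [0.054, 0.058, 0], [0.064, 0.082, 0], [0.071, 0.108, 0], [0.074, 0.134, 0], [0.072, 0.16, 0], [0.065, 0.186, 0]] 1458.5
[[-0.01, 0.025, 0], [-0.024, 0.047, 0], [-0.042, 0.066, 0], [-0.063, 0.083, 0], [-0.086, 0.096, 0], [-0.111, 0.104, 0], [-0.137, 0.109, 0], [-0.164, 0.109, 0]] 1534.5
[[-0.026, -0.004, 0], [-0.051, -0.013, 0], [-0.075, -0.025, 0], [-0.095, -0.042, 0], [-0.113, -0.061, 0], [-0.128, -0.083, 0], [-0.139, -0.108, 0], [-0.145, -0.133, 0]] 1610.5
[[-0.002, -0.027, 0], [-0.0, -0.053, 0], [0.006, -0.079, 0], [0.017, -0.103, 0], [0.032, -0.125, 0], [0.05, -0.145, 0], [0.07, -0.161, 0], [0.094, -0.173, 0]] 1686.5
[[0.025, -0.009, 0], [0.051, -0.013, 0], [0.078, -0.013, 0], [0.104, -0.009, 0], [0.129, 0.0, 0], [0.152, 0.013, 0], [0.173, 0.029, 0], [0.191, 0.049, 0]] 1762.5
[[0.014, 0.022, 0], [0.024, 0.047, 0], [0.031, 0.072, 0], [0.033, 0.099, 0], [0.03, 0.125, 0], [0.023, 0.151, 0], [0.013, 0.175, 0], [-0.002, 0.197, 0]] 1838.5
[[-0.018, 0.019, 0], [-0.039, 0.035, 0], [-0.063, 0.048, 0], [-0.088, 0.056, 0], [-0.114, 0.06, 0], [-0.141, 0.06, 0], [-0.167, 0.055, 0], [-0.192, 0.046, 0]] 1914.5
13.35
```

Call:
drive_tool(
  claw=[20,20,20,20,20,20,20,20],
  slide=[
    [0.021,0.016,0],
    [0.039,0.036,0],
    [0.054,0.058,0],
    [0.064,0.082,0],
    [0.071,0.108,0],
    [0.074,0.134,0],
    [0.072,0.16,0],
    [0.065,0.186,0],
  ],
  yaw=[0,0,0,0,0,0,0,0],
)

```text
time: 14.02
tool_pos: [0.6282, 0.0537, 0.3522]
tcp_rot: [0.676, 3.066, 0.001]
wrist_force: [-0.4, 0.2, 7.7]
width: 0.335
grip_force: 60.4
```

Call:
drive_tool(
  claw=[20,20,20,20,20,20,20,20],
  slide=[
    [-0.01,0.025,0],
    [-0.024,0.047,0],
    [-0.042,0.066,0],
    [-0.063,0.083,0],
    [-0.086,0.096,0],
    [-0.111,0.104,0],
    [-0.137,0.109,0],
    [-0.164,0.109,0],
  ],
  yaw=[0,0,0,0,0,0,0,0],
)

```text
time: 14.68
tool_pos: [0.5456, 0.1079, 0.3522]
tcp_rot: [0.674, 3.066, 0.0]
wrist_force: [0.6, -2.7, 8.8]
width: 0.332
grip_force: 60.5
```

Call:
drive_tool(
  claw=[20,20,20,20,20,20,20,20],
  slide=[
    [-0.026,-0.004,0],
    [-0.051,-0.013,0],
    [-0.075,-0.025,0],
    [-0.095,-0.042,0],
    [-0.113,-0.061,0],
    [-0.128,-0.083,0],
    [-0.139,-0.108,0],
    [-0.145,-0.133,0],
  ],
  yaw=[0,0,0,0,0,0,0,0],
)

```text
time: 15.35
tool_pos: [0.4732, 0.0409, 0.3522]
tcp_rot: [0.675, 3.065, 0.002]
wrist_force: [2.2, 0.3, 6.0]
width: 0.339
grip_force: 60.3
```

Call:
drive_tool(
  claw=[20,20,20,20,20,20,20,20],
  slide=[
    [-0.002,-0.027,0],
    [0,-0.053,0],
    [0.006,-0.079,0],
    [0.017,-0.103,0],
    [0.032,-0.125,0],
    [0.05,-0.145,0],
    [0.07,-0.161,0],
    [0.094,-0.173,0],
  ],
  yaw=[0,0,0,0,0,0,0,0],
)

```text
time: 16.02
tool_pos: [0.5208, -0.0457, 0.3522]
tcp_rot: [0.677, 3.066, 0.002]
wrist_force: [0.3, 2.7, 7.9]
width: 0.335
grip_force: 60.3
```

```bash
python3 look.py side
```

```text
t 16.0167 tcp [ 0.5208 -0.0457  0.3522] F [0.3 2.7 7.9] grip 60.283963680267334 0.33481597309328975
side t 16.0167 yellow 32 323.7 jar 53 265.6
```

Call:
drive_tool(
  claw=[20,20,20,20,20,20,20,20],
  slide=[
    [0.025,-0.009,0],
    [0.051,-0.013,0],
    [0.078,-0.013,0],
    [0.104,-0.009,0],
    [0.129,0.0,0],
    [0.152,0.013,0],
    [0.173,0.029,0],
    [0.191,0.049,0],
  ],
  yaw=[0,0,0,0,0,0,0,0],
)

```text
time: 16.73
tool_pos: [0.6164, -0.0206, 0.3522]
tcp_rot: [0.677, 3.067, 0.001]
wrist_force: [-1.4, 1.7, 9.6]
width: 0.338
grip_force: 60.7
```

Call:
drive_tool(
  claw=[20,20,20,20,20,20,20,20],
  slide=[
    [0.014,0.022,0],
    [0.024,0.047,0],
    [0.031,0.072,0],
    [0.033,0.099,0],
    [0.03,0.125,0],
    [0.023,0.151,0],
    [0.013,0.175,0],
    [-0.002,0.197,0],
  ],
  yaw=[0,0,0,0,0,0,0,0],
)

```text
time: 17.4
tool_pos: [0.6148, 0.0783, 0.3522]
tcp_rot: [0.675, 3.066, 0.0]
wrist_force: [-1.8, -1.6, 8.9]
width: 0.336
grip_force: 60.6
```

Call:
drive_tool(
  claw=[20,20,20,20,20,20,20,20],
  slide=[
    [-0.018,0.019,0],
    [-0.039,0.035,0],
    [-0.063,0.048,0],
    [-0.088,0.056,0],
    [-0.114,0.06,0],
    [-0.141,0.06,0],
    [-0.167,0.055,0],
    [-0.192,0.046,0],
  ],
  yaw=[0,0,0,0,0,0,0,0],
)

```text
time: 18.07
tool_pos: [0.5184, 0.1007, 0.3522]
tcp_rot: [0.674, 3.065, 0.0]
wrist_force: [1.4, -3.4, 6.8]
width: 0.34
grip_force: 60.5
```

```bash
python3 look.py side
```

```text
t 18.0667 tcp [0.5184 0.1007 0.3522] F [ 1.4 -3.4  6.8] grip 60.49744248390198 0.3402319962298208
side t 18.0667 yellow 44 141.6 jar 429 156.2
```

```bash
python3 plan.py '9,8,7,6.5,6*20'
```

```text
[[-0.022, -0.012, 0], [-0.039, -0.026, 0], [-0.053, -0.04, 0], [-0.064, -0.054, 0], [-0.073, -0.068, 0], [-0.081, -0.083, 0], [-0.086, -0.099, 0], [-0.09, -0.115, 0]] 1969.0
[[-0.003, -0.017, 0], [-0.003, -0.033, 0], [-0.002, -0.05, 0], [0.001, -0.067, 0], [0.005, -0.083, 0], [0.012, -0.098, 0], [0.019, -0.113, 0], [0.029, -0.127, 0]] 2017.0
[[0.011, -0.013, 0], [0.023, -0.024, 0], [0.036, -0.035, 0], [0.05, -0.044, 0], [0.065, -0.051, 0], [0.081, -0.057, 0], [0.097, -0.061, 0], [0.114, -0.063, 0]] 2065.0
```

Call:
drive_tool(
  claw=[20,20,20,20,20,20,20,20],
  slide=[
    [-0.022,-0.012,0],
    [-0.039,-0.026,0],
    [-0.053,-0.04,0],
    [-0.064,-0.054,0],
    [-0.073,-0.068,0],
    [-0.081,-0.083,0],
    [-0.086,-0.099,0],
    [-0.09,-0.115,0],
  ],
  yaw=[0,0,0,0,0,0,0,0],
)

```text
time: 18.78
tool_pos: [0.4737, 0.043, 0.3522]
tcp_rot: [0.675, 3.066, 0.002]
wrist_force: [0.6, 0.0, 8.4]
width: 0.343
grip_force: 60.4
```

Call:
drive_tool(
  claw=[20,20,20,20,20,20,20,20],
  slide=[
    [-0.003,-0.017,0],
    [-0.003,-0.033,0],
    [-0.002,-0.05,0],
    [0.001,-0.067,0],
    [0.005,-0.083,0],
    [0.012,-0.098,0],
    [0.019,-0.113,0],
    [0.029,-0.127,0],
  ],
  yaw=[0,0,0,0,0,0,0,0],
)

```text
time: 19.45
tool_pos: [0.4886, -0.0205, 0.3521]
tcp_rot: [0.676, 3.066, 0.002]
wrist_force: [-0.1, 0.5, 9.6]
width: 0.335
grip_force: 60.4
```

```bash
python3 look.py side scene
```

```text
t 19.45 tcp [ 0.4886 -0.0205  0.3521] F [-0.1  0.5  9.6] grip 60.44377863407135 0.3346874068998062
side t 19.45 yellow 58 233.1 jar 280 221.3
scene t 19.5 yellow 21 233.1 jar 273 238.7
```

Call:
drive_tool(
  claw=[20,20,20,20,20,20,20,20],
  slide=[
    [0.011,-0.013,0],
    [0.023,-0.024,0],
    [0.036,-0.035,0],
    [0.05,-0.044,0],
    [0.065,-0.051,0],
    [0.081,-0.057,0],
    [0.097,-0.061,0],
    [0.114,-0.063,0],
  ],
  yaw=[0,0,0,0,0,0,0,0],
)

```text
time: 20.22
tool_pos: [0.5457, -0.0518, 0.3522]
tcp_rot: [0.676, 3.066, 0.001]
wrist_force: [-0.6, 1.1, 8.8]
width: 0.336
grip_force: 60.6
```

```bash
python3 look.py side scene; python3 plan.py '5.5*16'
```

```text
t 20.2167 tcp [ 0.5457 -0.0518  0.3522] F [-0.6  1.1  8.8] grip 60.55826783180237 0.3363938035582861
side t 20.2167 yellow 53 267.3 jar 176 232.3
scene t 20.2667 yellow 26 266.8 jar 282 269.8
[[0.015, -0.001, 0], [0.03, 0.0, 0], [0.045, 0.003, 0], [0.06, 0.006, 0], [0.075, 0.012, 0], [0.089, 0.018, 0], [0.102, 0.026, 0], [0.114, 0.035, 0]] 2109.0
[[0.012, 0.01, 0], [0.022, 0.022, 0], [0.031, 0.034, 0], [0.04, 0.047, 0], [0.046, 0.061, 0], [0.052, 0.075, 0], [0.056, 0.09, 0], [0.058, 0.105, 0]] 2153.0
```

Call:
drive_tool(
  claw=[20,20,20,20,20,20,20,20],
  slide=[
    [0.015,-0.001,0],
    [0.03,0.0,0],
    [0.045,0.003,0],
    [0.06,0.006,0],
    [0.075,0.012,0],
    [0.089,0.018,0],
    [0.102,0.026,0],
    [0.114,0.035,0],
  ],
  yaw=[0,0,0,0,0,0,0,0],
)

```text
time: 20.98
tool_pos: [0.6028, -0.0343, 0.3522]
tcp_rot: [0.676, 3.066, 0.0]
wrist_force: [-0.3, -1.3, 8.1]
width: 0.335
grip_force: 60.6
```

Call:
drive_tool(
  claw=[20,20,20,20,20,20,20,20],
  slide=[
    [0.012,0.01,0],
    [0.022,0.022,0],
    [0.031,0.034,0],
    [0.04,0.047,0],
    [0.046,0.061,0],
    [0.052,0.075,0],
    [0.056,0.09,0],
    [0.058,0.105,0],
  ],
  yaw=[0,0,0,0,0,0,0,0],
)

```text
time: 21.65
tool_pos: [0.6318, 0.0185, 0.3522]
tcp_rot: [0.676, 3.065, 0.001]
wrist_force: [0.4, -2.0, 6.5]
width: 0.337
grip_force: 60.5
```

```bash
python3 look.py side scene; python3 plan.py '4.5*4,3,2,1,0'
```

```text
t 21.65 tcp [0.6318 0.0185 0.3522] F [ 0.4 -2.   6.5] grip 60.53570508956909 0.3369736132701686
side t 21.65 yellow 35 325.6 jar 339 301.9
scene t 21.7 yellow 35 326.5 jar 139 304.5
[[0.001, 0.012, 0], [0.002, 0.025, 0], [0.001, 0.038, 0], [-0.001, 0.05, 0], [-0.003, 0.058, 0], [-0.005, 0.064, 0], [-0.005, 0.066, 0], [-0.005, 0.066, 0]] 2177.0
```

```bash
python3 - <<'E'
import json
s=json.load(open('st.json'));s['p']=[s['p'][0]+.0025,s['p'][1]-.033];s['th']=2153;json.dump(s,open('st.json','w'));print(s)
E
python3 plan.py '4.5*5'
```

```text
{'C': [0.5525, 0.0275], 'p': [0.6317000000000004, 0.017799999999999996], 'th': 2153}
[[0.001, 0.012, 0], [0.002, 0.025, 0], [0.001, 0.038, 0], [-0.001, 0.05, 0], [-0.004, 0.062, 0]] 2175.5
```

Call:
drive_tool(
  claw=[20,20,20,20,20],
  slide=[
    [0.001,0.012,0],
    [0.002,0.025,0],
    [0.001,0.038,0],
    [-0.001,0.05,0],
    [-0.004,0.062,0],
  ],
  yaw=[0,0,0,0,0],
)

```text
time: 22.17
tool_pos: [0.6295, 0.0495, 0.3522]
tcp_rot: [0.676, 3.066, 0.001]
wrist_force: [1.5, 0.1, 6.6]
width: 0.338
grip_force: 60.3
```

```bash
python3 look.py scene side; python3 plan.py '4,4,3,2,1,0*3'
```

```text
t 22.1667 tcp [0.6295 0.0495 0.3522] F [1.5 0.1 6.6] grip 60.29523968696594 0.3384165583048417
scene t 22.1667 yellow 33 342.0 jar 208 327.6
side t 22.2167 yellow 14 343.8 jar 294 320.2
[[-0.004, 0.011, 0], [-0.008, 0.021, 0], [-0.011, 0.029, 0], [-0.014, 0.034, 0], [-0.015, 0.036, 0], [-0.015, 0.036, 0], [-0.015, 0.036, 0], [-0.015, 0.036, 0]] 2189.5
```

```bash
python3 - <<'E'
import json
s=json.load(open('st.json'));s['p']=[s['p'][0]+.0075,s['p'][1]-.018];s['th']=2175.5;json.dump(s,open('st.json','w'))
E
python3 plan.py '4.5,4.5,4,3,2,1,0,0'
```

```text
[[-0.004, 0.012, 0], [-0.009, 0.024, 0], [-0.014, 0.034, 0], [-0.018, 0.041, 0], [-0.021, 0.046, 0], [-0.023, 0.048, 0], [-0.023, 0.048, 0], [-0.023, 0.048, 0]] 2194.5
```

Call:
drive_tool(
  claw=[20,20,20,20,20,20,20,20],
  slide=[
    [-0.004,0.012,0],
    [-0.009,0.024,0],
    [-0.014,0.034,0],
    [-0.018,0.041,0],
    [-0.021,0.046,0],
    [-0.023,0.048,0],
    [-0.023,0.048,0],
    [-0.023,0.048,0],
  ],
  yaw=[0,0,0,0,0,0,0,0],
)

```text
time: 22.93
tool_pos: [0.6179, 0.0737, 0.3522]
tcp_rot: [0.675, 3.066, 0.002]
wrist_force: [2.1, 1.0, 6.7]
width: 0.339
grip_force: 60.3
```

```bash
python3 look.py scene side; python3 - <<'E'
import numpy as np,cv2,glob
o=[]
for n,u,v in(("scene",240,170),("side",230,160)):
    f=max(glob.glob(f"pics/{n}_*.npz"),key=lambda x:float(x.split('_')[1][:-4]));print(f)
    im=np.load(f)['color'][v:v+100,u:u+130,::-1];o.append(cv2.resize(im,None,fx=5.7,fy=2.9,interpolation=2))
cv2.imwrite("pics/d.png",np.vstack(o))
E
```

```text
t 22.9333 tcp [0.6179 0.0737 0.3522] F [2.1 1.  6.7] grip 60.31485915184021 0.3388206468133772
scene t 22.9333 yellow 35 358.6 jar 241 348.9
side t 22.9833 yellow 2 356.6 jar 245 334.5
pics/scene_22.93.npz
pics/side_22.98.npz
```

View pics/d.png

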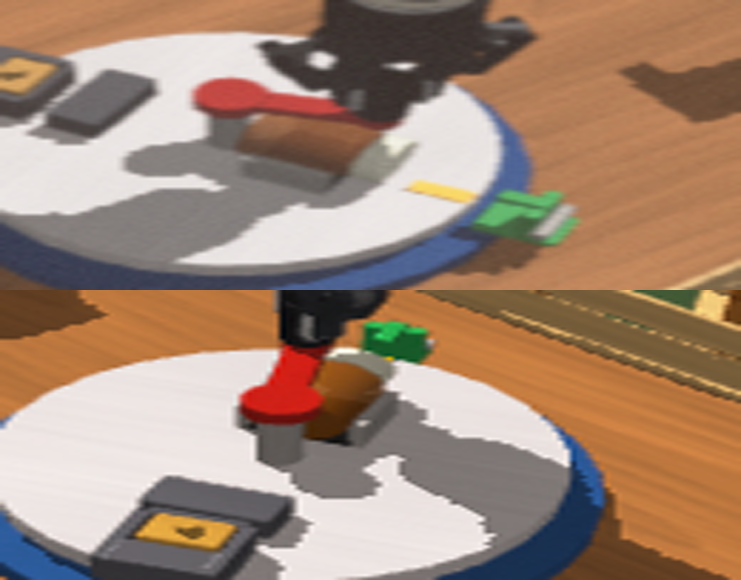

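The yellow strip (about (440,191) in the upper crop) now points at the middle of the green clip, and both views agree. Next I let it settle, measure again, then release.

Call:
drive_tool(
  claw=[20,20,20,20,20,20],
  slide=[
    [0,0,0],
    [0,0,0],
    [0,0,0],
    [0,0,0],
    [0,0,0],
    [0,0,0],
  ],
  yaw=[0,0,0,0,0,0],
)

```text
time: 23.53
tool_pos: [0.618, 0.0735, 0.3522]
tcp_rot: [0.675, 3.066, 0.002]
wrist_force: [0.7, 1.8, 7.7]
width: 0.336
grip_force: 60.3
```

```bash
python3 look.py scene side
```

```text
t 23.5333 tcp [0.618  0.0735 0.3522] F [0.7 1.8 7.7] grip 60.31431019306183 0.33634687151489095
scene t 23.5333 yellow 31 358.9 jar 237 349.1
side t 23.5833 yellow 2 356.6 jar 241 335.3
```

Call:
drive_tool(
  claw=[85,85,85,85,85,85,85,85],
  slide=[
    [0,0,0],
    [0,0,0],
    [0,0,0],
    [0,0,0],
    [0,0,0],
    [0,0,0.0],
    [0,0,0],
    [0,0,0],
  ],
  yaw=[0,0,0,0,0,0,0,0],
)

```text
time: 24.3
tool_pos: [0.6177, 0.0729, 0.3506]
tcp_rot: [-0.676, -3.068, 0.0]
wrist_force: [0.1, -0.3, -0.1]
width: 0.992
grip_force: 0.0
```

Call:
drive_tool(
  claw=[85,85,85,85,85,85,85,85],
  slide=[
    [0,0,0.02],
    [0,0,0.06],
    [0,0,0.12],
    [0,0,0.18],
    [0,0,0.24],
    [0,0,0.24],
    [0,0,0.24],
    [0,0,0.24],
  ],
  yaw=[0,0,0,0,0,0,0,0],
)

```text
time: 24.97
tool_pos: [0.6176, 0.073, 0.4712]
tcp_rot: [0.676, 3.067, 0.0]
wrist_force: [0.2, 0.1, -0.3]
width: 0.996
grip_force: 0.0
```

```bash
python3 look.py scene side; python3 - <<'E'
import numpy as np,cv2,glob
f=max(glob.glob("pics/scene_*.npz"),key=lambda x:float(x.split('_')[1][:-4]))
cv2.imwrite("pics/e.png",np.load(f)['color'][:,:,::-1])
E
```

```text
t 24.9667 tcp [0.6176 0.073  0.4712] F [ 0.2  0.1 -0.3] grip 0.0 0.9957287941224856
scene t 24.9667 yellow 31 358.9 jar 217 350.3
side t 25.0167 yellow 2 356.6 jar 246 334.0
```

View pics/e.png

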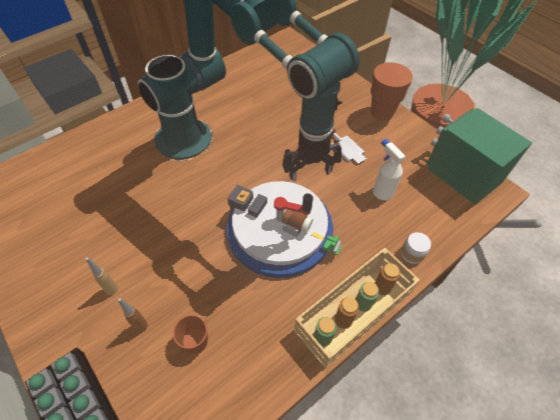

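The gripper is clear of the knob, the strip at (317,235) points at the clip at (332,244), and the other things stand where they were.

```bash
python3 -c "
from workcell import bot;print(bot.finish_job())"
```

```text
the job is handed in; nothing more can be done
None
```

The job is handed in, but no verdict came back: by my camera measurements the platter averaged about 1.5 rad/s (14–15 turns a minute) for roughly 12 s, then stopped with the yellow mark 1–3° from the clip, and the knob is released with the other things on the shelf looking unmoved.

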